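# Clip the ring-ended thread gauge into its snap hook

### The job

Put the thread gauge with the ring back on its snap hook: take it off the rack, press its ring inward through the hook's sprung gate so that the gate snaps shut behind it, then, still holding the gauge, pull it straight back against the shut gate with 5 to 15 N to feel that it is caught. Let go so that it hangs freely in the bottom of the hook, and let its swing die down; never bear on the hook or gate harder than that, and leave the other gauge and the loose things on the bench as they are.

Things in the scene. Friction and masses are not known exactly. Their poses are not given: they have to be found in the camera images.
- gauge: Gauge to hang, 160 mm long, lying level in a rack seat, axis 40 mm above the bench, 0.12 to 0.2 kg. Origin: middle of its hexagonal aluminium handle (x -38 to +38, 18 mm over flats, two flats upright facing +y and -y). Own x runs along the bar to the ring end, z up. Steel plug 20 mm thick at x -38 to -70; at +38 a neck 12 mm thick, then a steel ring flat in the xy plane.
- ring_end (a point): Middle of the ring's wire at its point farthest from the handle (gauge x +86.5); goes in past the gate and hangs in the hook's lower bow at last. The hook is an upright oval of 10 mm round bar in the stand's xz plane, 40 x 84 mm between bar centres, back whole, gate in front. Inside, the wire has room from x -14 to +12; hung, it lies 12 mm below the lower bow's centre.
- rack: Grey plastic gauge rack fixed to the bench; base 100 x 190 x 8 mm, origin under its middle. Two V seats along its x, at y +50 and -50. Each seat has two 8 mm thick, 36 mm wide uprights at x +33 and -33, tops 40 mm above the bench, that hold the handle's ends; between them the handle is free for fingers down to the base. Gauges lie up to 8 mm off centre along x. Ring end at the rack's +x.
- gauge_plain: The other gauge, in the other seat of the rack: same hexagonal handle but no ring, a threaded plug at both ends. Leave alone.
- stand: Steel hanger fixed to the bench, with the snap hook. Origin on the bench right under bowl. x: level, from the hook's gate to its back; the gate faces -x, towards the robot. 20 mm square post, 320 mm high, at x +5, y +100; from its top an arm 34 mm wide, underside 306 mm above the bench, runs over the hook (to y -12). Foot 110 x 130 x 10 mm under the post.
- bowl (a point): Fixed point of the stand, 215 mm above the bench: centre of the hook's lower bow with the hook in its middle setting. The hook's threaded shank is locked by two nuts in a slot of the arm wherever it was last set: up to 18 mm higher or lower and up to 4 mm to either side in x. No reading tells, so look or feel for it. In y the point is true. Axes as the stand.
- gate_way (a point): Point of the stand where ring_end goes in at the hook's middle setting (x -20, z +28 from bowl); it does not follow the hook. At the true place, from about 3 mm lower to 4 mm higher, the wire slips over the gate's tip and the gate snaps shut when ring_end is 10 to 26 mm in; or it can be lifted over the tip behind the nose. Lower, the gate jams at its stop; higher, the wire butts on the nose.
- nut: Loose brass union nut, 30 mm hexagon, 26 mm high, on the bench ahead of the rack. Origin under its middle. Leave alone.
- barb: Loose brass hose barb standing on the bench beside the hook, 24 mm hexagon, 48 mm high. Origin under its middle. Leave alone.
- coupling: Loose brass coupling standing on the bench, 27 mm hexagon, 50 mm high. Origin under its middle. Leave alone.
- caliper: Caliper lying flat on the bench between rack and stand, nearer the robot; 230 mm long, 12 mm high. Origin under its middle. Leave alone.
- wrench: Steel spanner lying on the bench, 170 mm long. Leave alone.
- oil_can: White plastic bottle standing on the bench, 56 mm across, 110 mm high. Origin under its middle. Leave alone.
- ring_center (a point): Centre of the gauge's ring (gauge x +66.5). Axes as the gauge. Ring wire 6 mm thick, inside diameter 34 mm, outside 46.
- gate (a joint): Angle (rad) of the sprung gate, 0 shut (upright) to 0.9, its stop, as the top swings inward (+x of the stand) and down; it cannot open outward. 6 mm thick, 8 mm wide. From the lower bow's true centre: hinge x -20, z +6; tip z +34, right under the nose, the round lower end of the bar above. Opens at 3 to 8 N of level push. Caught ring wire pulled back bears on it at ring_end x about -14.
Things that resemble listed ones, but are neither listed nor needed, are in the scene too. Leave any brown, purple or turquoise look-alike of the gauge alone.

How it is judged (in metres and radians):
On the way, in this order (a step that is already met when the one before it is completed fails the run):
1. the gauge's ring presses the gate open (value of joint gate above 0.4 rad and contact force between gauge and gate above 0.5 N).
2. the gate has snapped shut with the ring inside the hook (value of joint gate below 0.06 rad and x of ring_end in the frame of bowl between -0.0205 and 0.025 m and z of ring_end in the frame of bowl between -0.035 and 0.08 m and y of ring_end in the frame of bowl between -0.014 and 0.014 m), for 0.1 s.
3. the held gauge is pulled back against the inside of the shut gate with more than 4 N (all of step 2 and contact force between gauge and gate above 4 N and contact force between gauge and the fingers above 1 N), for 0.2 s.
At the end, for the whole second after the job is handed in: The gauge hangs by its ring in the hook's lower bow (ring_end within 12 mm sideways of bowl, 10 mm above to 35 mm below it), ring up, within 0.5 rad of upright, its weight on the hook, let go and swinging no faster than 0.4 m/s, with the gate shut (under 0.06 rad) (value of joint gate below 0.06 rad and horizontal distance between ring_end and bowl below 0.017 m and z of ring_end in the frame of bowl between -0.035 and 0.01 m and angle between gauge's own x axis and vertical below 0.5 rad and contact force between gauge and stand above 0.3 N and linear speed of gauge below 0.4 m/s); the robot touches nothing.
It fails at once if the held gauge bears on the hook or stand with more than 18 N (contact force between gauge and stand above 18 N and contact force between gauge and the fingers above 1 N).
It fails at once if the held gauge bears on the gate with more than 18 N (contact force between gauge and gate above 18 N and contact force between gauge and the fingers above 1 N).
It fails at once if the other gauge or a loose thing on the bench is moved by more than 25 mm (distance of any of gauge_plain, nut, barb, coupling, caliper, wrench, oil_can from where it was at the start of the episode above 0.025 m).
It also fails if it takes over 72 s, if anything falls off the work surface, if the arm or the gripper's body presses on something with over 40 N, if the wrist force passes 120 N, or if a joint passes its speed limit or range.

### The arm

A 6-joint arm with a two-finger parallel gripper is mounted at the origin on the work surface. World frame = base frame: x ahead of the robot, y to its left, z up, the work surface at z = 0. Lengths are in mm, angles in rad, forces in N, time in s.
With the tool pointing down it reaches from about 300 to 775 mm from the base axis. Payload 14.6 kg.
Tool frame: the origin (TCP) lies between the finger pads; the fingertips stand 19 mm ahead of it and the grasp point (between the pads) is the TCP; z points along the fingers, y is the line along which they close (so a half turn about z gives the same grasp; the last joint's range is limited). The gripper opens to 94 mm and grips with 3 to 60 N. Pads are 16 mm wide; open, the fingers measure 119 mm over their backs; the gripper's body (75 mm by 177 mm) begins 78 mm behind the grasp point.
Start: joints at [-1.216, 0.3, 1.521, -0, 1.321, -0.067], TCP at [225.164, -501.787, 224.446] pointing down, gripper open.
Joint ranges: [-3.03, 3.03], [-0.79, 2.21], [0.23, 2.52], [-1.04, 4.18], [0, 3.07], [-2.55, 2.55]. Speed limits (rad/s): [2.22, 2.22, 2.57, 3.14, 3.14, 3.14].

### API

Orientations are given as [roll, pitch, yaw] about the fixed x, y, z axes, in that order (R = Rz(yaw) Ry(pitch) Rx(roll)).
In Python, from cell import monitor, imaging, job, find_in, trace gives the robot as it stands. The module is installed in compiled form; this text tells all that it offers.
- The arm moves only by the tool arm_command, never from a script. Its argument "steps" is a list of rows, each a list of 5 numbers: the opening, from 0 (shut) to 1 (fully open), then the shift along the tool's x, y, z in mm, then the turn about the tool's z in degrees. In form: [[gripper, dx, dy, dz, turn], ...]. A call has 1 to 20 rows; each row is the pose to reach, as a shift and turn from the pose commanded when the call began, along the tool's axes at that moment; what a row does not reach only later rows make up. A row lasts 1/8 s, in which the tool goes at most 62.5 mm and 10.7 degrees, less where a joint would pass 70% of its speed; a pose out of reach is approached as far as the arm can. A call with a gripper value outside its range is refused whole. The fingers move at their own pace and stop on an object; "force" is the grip in N (left out, the last holds). Time passes only in rows, so rows that repeat a pose let the fingers close. It gives the time, the measured TCP pose, the force, the opening and the grip force at its end, in the units of the state.
- monitor.read_state(): the state, without advancing time (a new reading comes with each control period).
- imaging.camera(name): name is "scene" or "top" or "wrist"; returns a dict with "img" (400x640x3 uint8, red, green, blue), "mtx" (3x3 intrinsics, pixels), "view" (4x4, takes a point from world to camera coordinates). Camera axes: x right, y down, z forward; pixel columns grow to the right and rows downward; lengths in mm; the calibration is good to about 2 mm. A picture is of the moment at which its call begins. There is no depth.
- job.sign_off(): hands the job in; it is judged then, once.
Trained networks look in a picture, given as the dict that the camera call returned (one of the last four; its "shot" number tells which), for a name from the list of things; names that differ only in an ending like _2 or _b are one class to them, and where a whole thing is asked for, a point or a joint stands for the part that bears it (a point fixed in the world has none). Each returns a list of dicts, best first, with "p" (0 to 1); they miss things now and then, are a little off and sometimes report something else, mostly with a low value. They report only what shows in the picture. A call takes as long as a camera call. They do not tell look-alikes from the thing itself.
- find_in(picture, target): "rect" ([centre column, centre row, width, height] in pixels, round what is visible of it).
- trace(picture, target): "region" (400x640 bool, what is visible of it) and "rect" ([centre column, centre row, width, height] in pixels, round what is visible of it).
The state is a dict: "clock": time; "joints": joint angles; "qd": joint speeds; "effort": joint torques, N m; "eef_pos": TCP position; "eef_rot": TCP orientation; "wrist_force": force on the tool from outside, world axes, zero at the start; "moment": the same for the moment, N m; "finger_gap": finger opening in mm; "finger_force": force on a finger pad.
Only numpy, scipy, OpenCV 4.12 (cv2) and the standard library are available. Lean on these libraries where they do the work, as an engineer would, in place of code of your own. Each camera call takes 0.05 s, during which the arm holds its last target. There are 200 camera calls.

## Working session

There is one attempt and no reset: what is moved stays moved. The work goes in short steps, Python scripts to look and compute and a tool call to move; the robot and the scene stay as the last step left them, time stands still between calls to the robot, and variables do not carry over. Pictures are saved under pics/ and viewed, at most 10 in all, crops included, and the job is handed in when it is done.

Besides the shell and the picture viewer there is one more tool, called after "Request:" by a JSON object that holds its "method" and its "body". arm_command: Moves the arm, as the interface text tells. Its arguments: {"type":"object","properties":{"steps":{"type":"array","items":{"type":"array","items":{"type":"number"}}},"force":{"type":"number"}},"required":["steps"]}

```bash
mkdir -p pics
cat > h.py <<'E'
import numpy as np, cv2
from cell import monitor, imaging, job, find_in, trace
def shot(n,f=None,crop=None,scale=1):
    d=imaging.camera(n); im=d["img"][:,:,::-1]
    if f:
        if crop: im=im[crop[1]:crop[3],crop[0]:crop[2]]
        cv2.imwrite("pics/"+f,cv2.resize(im,None,fx=scale,fy=scale,interpolation=cv2.INTER_CUBIC))
    return d
def ray(d,u,v):
    V=np.array(d["view"]);R=V[:3,:3];c=-R.T@V[:3,3]
    r=R.T@np.linalg.inv(d["mtx"])@np.array([u,v,1.]); return c,r/np.linalg.norm(r)
def onz(d,u,v,z):
    c,r=ray(d,u,v); return c+r*(z-c[2])/r[2]
def tri(L):
    A=np.zeros((3,3));b=np.zeros(3)
    for d,u,v in L:
        c,r=ray(d,u,v);P=np.eye(3)-np.outer(r,r);A+=P;b+=P@c
    x=np.linalg.solve(A,b);return x
def proj(d,p):
    V=np.array(d["view"]);q=V[:3,:3]@np.asarray(p,float)+V[:3,3];k=np.array(d["mtx"])@q;return k[:2]/k[2]
E
python3 - <<'E'
from h import *
for n in("scene","top"):
    d=shot(n,n+"0.png")
    V=np.array(d["view"]);print(n,"cam",-V[:3,:3].T@V[:3,3], V[2,:3], d["mtx"][0][0])
    for t in("gauge","rack","gauge_plain","stand","gate","nut","barb","coupling","caliper","wrench","oil_can"):
        print(t,[(round(r["p"],2),[round(x) for x in r["rect"]]) for r in find_in(d,t)][:4])
s=monitor.read_state();print(s["eef_pos"],s["eef_rot"],s["clock"],s["wrist_force"])
E
```

```text
scene cam [1181.58213653  475.54669293  897.51070308] [-0.61830716 -0.4400258  -0.6512093 ] 398.73110832987084
gauge [(0.78, [274, 208, 33, 30]), (0.71, [246, 156, 8, 17]), (0.65, [260, 256, 34, 41]), (0.63, [334, 212, 25, 31])]
rack [(0.96, [263, 212, 63, 38])]
gauge_plain [(0.65, [251, 197, 21, 30])]
stand [(0.76, [397, 263, 53, 131])]
gate []
nut [(0.69, [233, 233, 10, 11]), (0.66, [335, 287, 8, 14]), (0.23, [394, 263, 57, 129])]
barb [(0.55, [335, 287, 8, 16])]
coupling [(0.45, [437, 283, 18, 14])]
caliper [(0.8, [355, 249, 46, 51])]
wrench [(0.6, [442, 361, 54, 58])]
oil_can [(0.95, [489, 286, 30, 40])]
top cam [ 382.01934479  -13.91090362 1433.5686968 ] [ 0.0817213  -0.00726967 -0.99662871] 406.1451378337948
gauge [(0.77, [322, 241, 28, 17]), (0.75, [370, 204, 17, 45]), (0.74, [350, 162, 11, 37]), (0.57, [402, 261, 39, 28])]
rack [(0.66, [390, 205, 53, 34])]
gauge_plain [(0.48, [404, 203, 7, 39])]
stand [(0.91, [230, 178, 58, 48])]
gate [(0.49, [376, 205, 15, 48]), (0.37, [228, 180, 58, 48])]
nut [(0.66, [373, 210, 10, 36]), (0.43, [390, 165, 11, 10])]
barb []
coupling []
caliper [(0.65, [289, 219, 14, 66]), (0.18, [277, 167, 4, 5])]
wrench [(0.81, [189, 167, 8, 42])]
oil_can [(0.59, [177, 227, 17, 12])]
[ 225.13732099 -501.7899031   224.45127487] [-3.14158607e+00  1.54635474e-05  4.21786546e-01] 1.2 [ 0.13156087  0.22118853 -0.21687079]
```

Run:
```python
from h import *
a=cv2.imread("pics/top0.png")[130:290,170:430];b=cv2.imread("pics/scene0.png")[140:330,210:500]
cv2.imwrite("pics/a.png",cv2.resize(a,None,fx=3,fy=3,interpolation=cv2.INTER_CUBIC))
cv2.imwrite("pics/b.png",cv2.resize(b,None,fx=2.7,fy=2.7,interpolation=cv2.INTER_CUBIC))
```

```text
(no output)
```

View pics/a.png

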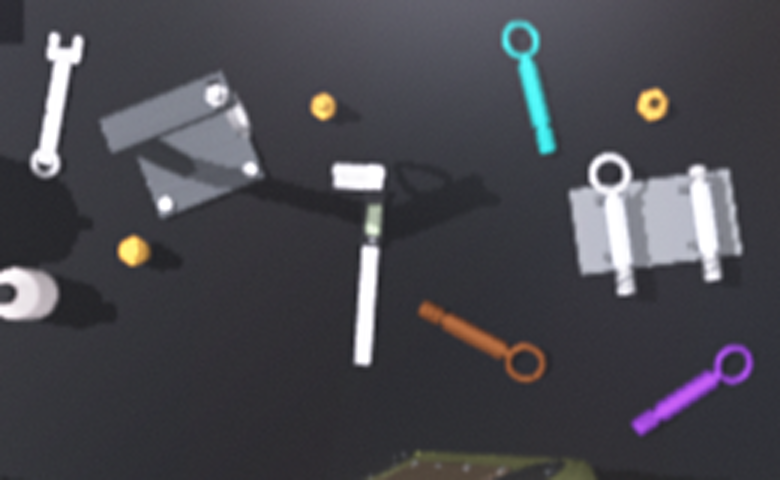

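View pics/b.png

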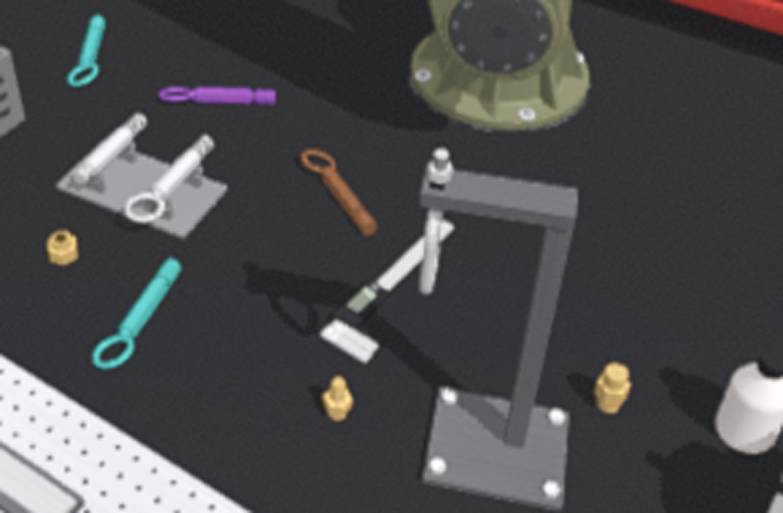

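Candidates in the top picture: steel gauge with ring (375,203), plain steel gauge without ring (405,203), turquoise (347,160), brown (330,243), purple (400,260), plus a second turquoise one in the scene view. I choose the steel one in the rack with the ring.

```bash
cat > fit.py <<'E'
from h import *
from scipy.optimize import minimize
S=8
def box(x0,x1,y0,y1,z0,z1): return np.array([[x,y,z] for x in(x0,x1) for y in(y0,y1) for z in(z0,z1)],float)
def disc(r,x,z0,z1,n=24):
    t=np.linspace(0,2*np.pi,n,0); return np.array([[x+r*np.cos(a),r*np.sin(a),z] for a in t for z in(z0,z1)])
STAND=[box(-5,15,90,110,0,320),box(-12,22,-12,110,306,320),box(-50,60,35,165,0,10)]
GAUGE=[box(-38,38,-9,9,-9,9),box(-70,-38,-10,10,-10,10),disc(23,66.5,-3,3)]
RACK=[box(-50,50,-95,95,0,8)]
def sil(d,parts,p,z=0):
    m=np.zeros((400,640),np.uint8);c,s=np.cos(p[2]),np.sin(p[2]);R=np.array([[c,-s,0],[s,c,0],[0,0,1]])
    for P in parts:
        q=np.array([proj(d,R@v+[p[0],p[1],z]) for v in P])
        h=cv2.convexHull((q*256).astype(np.int32)); cv2.fillConvexPoly(m,h,255,cv2.LINE_AA,8)
    return m/255.
def fit(views,parts,p0,z=0,hole=None):
    def f(u):
        p=[u[0],u[1],u[2]/100];e=0
        for d,m in views:
            a=sil(d,parts,p,z); e+=1-np.minimum(a,m).sum()/np.maximum(a,m).sum()
        return e
    u=np.array([p0[0],p0[1],p0[2]*100]);
    for k in(15,4):
        r=minimize(f,u,method="Nelder-Mead",options=dict(initial_simplex=u+np.vstack([np.zeros(3),np.eye(3)*k]),maxiter=120,xatol=.1,fatol=1e-4));u=r.x
    return [u[0],u[1],u[2]/100],r.fun
E
python3 - <<'E'
from fit import *
t=shot("top");s=shot("scene")
o=onz(t,170+205/3,130+165/3,0);print("foot",o)
ms=[(d,trace(d,"stand")[0]["region"].astype(float)) for d in(t,s)]
p0=[o[0]+30,o[1]-95,0.35]
print("stand both",fit(ms,STAND,p0)); 
for m in ms: print(fit([m],STAND,p0))
for n,a in(("ring",(609,174)),("tail",(626,290)),("nut",(652,104)),("barb",(322,106)),("coup",(133,250)),("cal",(370,270)),("can",(25,293))):
    print(n,onz(t,170+a[0]/3,130+a[1]/3,40 if n in("ring","tail") else 20)[:2])
E
```

```text
foot [551.50977019 269.35007898   0.        ]
stand both ([np.float64(572.557171683465), np.float64(192.1512664097921), np.float64(0.21432343679182053)], np.float64(0.444410960571466))
([np.float64(576.9005763370046), np.float64(180.33594532694286), np.float64(0.23826929195858157)], np.float64(0.1694587962882964))
([np.float64(571.5106289556163), np.float64(193.7148191084336), np.float64(0.21254563723288417)], np.float64(0.23443957835665263))
ring [ 523.0500893 -202.5578784]
tail [ 389.47020261 -216.69684489]
nut [ 606.08699998 -258.97233555]
barb [614.71760304 127.71695733]
coup [452.45590135 349.9497051 ]
cal [421.32553076  76.06696553]
can [406.39258395 474.85301426]
```

Request:
{"method": "arm_command", "body": {"steps": [[1,60,-32,0,4],[1,110,-60,0,8],[1,165,-90,0,12],[1,220,-120,0,15],[1,275,-148,0,18],[1,325,-174,0,18],[1,325,-174,0,18],[1,325,-174,0,18],[1,325,-174,0,18]]}}

```text
clock: 2.52
eef_pos: [449.9, -210.9, 224.5]
eef_rot: [3.141, -0.0, 0.106]
wrist_force: [-0.4, 0.4, 0.1]
finger_gap: 93.9
finger_force: 0.0
```

Run:
```python
from fit import *
d=shot("wrist","w1.png")
s=monitor.read_state();print(s["eef_pos"],s["eef_rot"],s["clock"])
V=np.array(d["view"]);print("cam",-V[:3,:3].T@V[:3,3],V[2,:3],d["mtx"][0][0])
for r in trace(d,"gauge")[:3]:
    m=r["region"];print(r["p"],r["rect"],m.sum())
print(proj(d,[452,-210,40]))
```

```text
[ 449.90012943 -210.92388124  224.49167243] [ 3.14154358e+00 -1.45893486e-05  1.05933625e-01] 2.575
cam [ 529.12965689 -201.29939056  384.43441753] [-0.27289925 -0.02836364 -0.96162441] 288.29411856548523
0.85 [324.4, 169.6, 37.1, 135.5] 1977
0.81 [266.2, 46.5, 32.8, 93.1] 1481
0.73 [201.3, 242.9, 99.5, 67.6] 1070
[326.0901713  183.20959183]
```

View pics/w1.png

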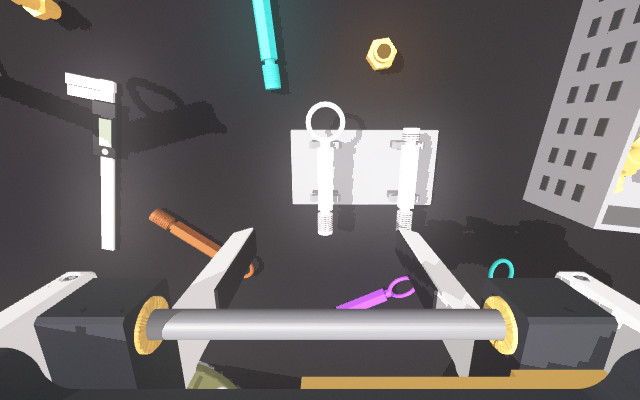

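The wrist picture shows the steel gauge with its ring at (325,121), the tail at (325,235), and the plain gauge at (408,180). The choice is confirmed.

Run:
```python
from fit import *
d=shot("wrist")
m=trace(d,"gauge")[0]["region"].astype(float)
# fill ring hole
mm=cv2.morphologyEx(m,cv2.MORPH_CLOSE,np.ones((5,5)));c,_=cv2.findContours(mm.astype(np.uint8),cv2.RETR_EXTERNAL,cv2.CHAIN_APPROX_NONE)
f=np.zeros(m.shape,np.uint8);cv2.drawContours(f,c,-1,1,-1)
print(fit([(d,f.astype(float))],GAUGE,[452,-210,.105],40))
r=trace(d,"rack");print(r[0]["p"],fit([(d,cv2.morphologyEx(r[0]["region"].astype(np.uint8),cv2.MORPH_CLOSE,np.ones((21,21))).astype(float))],RACK,[450,-260,.1]))
for n,uv in(("ring",(325,121)),("tail",(325,235)),("ringtop",(325,102))): print(n,onz(d,*uv,40))
```

```text
([np.float64(452.0), np.float64(-210.0), np.float64(0.105)], np.float64(1.0))
0.82 ([np.float64(469.44682837527535), np.float64(-256.1338887458561), np.float64(0.0978191950626931)], np.float64(0.03785366297545889))
ring [ 524.93740822 -200.89676156   40.        ]
tail [ 384.05478336 -215.7711511    40.        ]
ringtop [ 545.59982111 -198.71522372   40.        ]
```

Run:
```python
from fit import *
d=shot("wrist")
for r in trace(d,"gauge"):
    if abs(r["rect"][0]-325)>12 or abs(r["rect"][1]-168)>25: continue
    c,_=cv2.findContours(cv2.morphologyEx(r["region"].astype(np.uint8),cv2.MORPH_CLOSE,np.ones((3,3))),cv2.RETR_EXTERNAL,cv2.CHAIN_APPROX_NONE)
    f=np.zeros((400,640),np.uint8);cv2.drawContours(f,c,-1,1,-1)
    print(r["rect"],fit([(d,f.astype(float))],GAUGE,[457,-208,.1],40))
```

```text
[325.5, 169.2, 38.6, 135.4] ([np.float64(457.75789319772605), np.float64(-208.10511439718795), np.float64(0.10126139245969991)], np.float64(0.12074539673544782))
```

Request:
{"method": "arm_command", "body": {"steps": [[1,6,-2,40,0.3],[1,6,-2,90,0.3],[1,6,-2,140,0.3],[1,6,-2,170,0.3],[1,6,-2,184,0.3],[1,6,-2,184,0.3],[0.5,6,-2,184,0.3],[0,6,-2,184,0.3],[0,6,-2,184,0.3],[0,6,-2,184,0.3],[0,6,-2,184,0.3],[0,6,-2,184,0.3]], "force": 40}}

```text
clock: 4.38
eef_pos: [456.2, -207.3, 40.5]
eef_rot: [-3.142, 0.0, 0.102]
wrist_force: [-0.1, -0.3, 0.1]
finger_gap: 37.5
finger_force: 0.0
```

Request:
{"method": "arm_command", "body": {"steps": [[0,0,0,0,0],[0,0,0,0,0],[0,0,0,0,0],[0,0,0,0,0],[0,0,0,0,0],[0,0,0,0,0]], "force": 40}}

```text
clock: 5.12
eef_pos: [456.7, -208.3, 41.0]
eef_rot: [3.14, -0.001, 0.102]
wrist_force: [-0.7, -6.4, 2.4]
finger_gap: 17.7
finger_force: 40.0
```

Request:
{"method": "arm_command", "body": {"steps": [[0,0,0,-10,0],[0,0,0,-30,0],[0,0,0,-60,0],[0,0,0,-95,0],[0,20,-25,-130,0],[0,40,-70,-130,-3],[0,60,-120,-130,-7],[0,85,-170,-130,-11],[0,105,-210,-130,-15],[0,114,-231,-130,-15],[0,114,-231,-130,-15],[0,114,-231,-130,-15]], "force": 50}}

```text
clock: 6.62
eef_pos: [545.7, 33.5, 170.5]
eef_rot: [-3.142, 0.0, 0.364]
wrist_force: [0.2, -0.0, -0.7]
finger_gap: 17.2
finger_force: 50.0
```

Run:
```python
from fit import *
d=shot("wrist","w2.png")
V=np.array(d["view"]);print("cam",-V[:3,:3].T@V[:3,3],V[2,:3])
s=monitor.read_state();print(s["eef_pos"],s["eef_rot"],s["wrist_force"])
for t in("stand","gate","gauge"):print(t,[(r["p"],r["rect"]) for r in find_in(d,t)][:3])
```

```text
cam [620.20258599  63.02855816 330.46307826] [-0.25687612 -0.09664192 -0.96160023]
[545.71086752  33.28509645 170.56254925] [3.14158172e+00 2.27030527e-04 3.63393552e-01] [ 0.28924569  0.02900635 -0.79316343]
stand [(0.86, [91.7, 96.5, 183.4, 122.3])]
gate []
gauge [(0.96, [485.9, 160.6, 62.7, 144.7]), (0.9, [324.5, 226.7, 82.8, 264.7]), (0.53, [339.8, 362.2, 21.7, 28.1])]
```

View pics/w2.png

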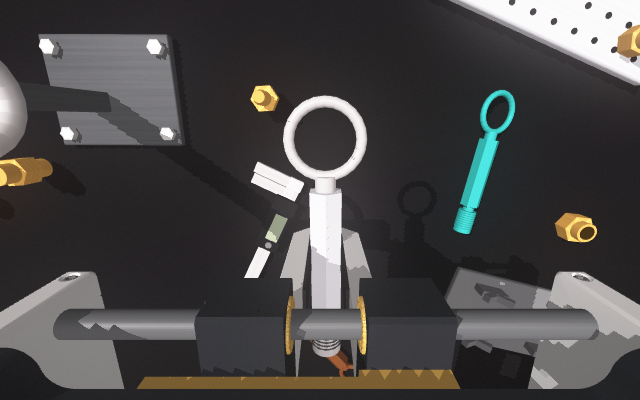

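The picture shows the stand's foot (corners about (39,34), (167,35), (184,145), (62,147)), the held gauge's ring at (325,138), and the hook just entering at the left edge (5,105).

Run:
```python
from fit import *
d=imaging.camera("wrist")
C=[(39,34,60,165),(167,35,60,35),(184,145,-50,35),(62,147,-50,165)]
W=np.array([onz(d,u,v,10)[:2] for u,v,_,_ in C]);print(W.round(1))
L=np.array([c[2:] for c in C],float)
from scipy.optimize import least_squares
f=lambda p,I=range(4):np.concatenate([[p[0]+np.cos(p[2])*L[i,0]-np.sin(p[2])*L[i,1]-W[i,0],p[1]+np.sin(p[2])*L[i,0]+np.cos(p[2])*L[i,1]-W[i,1]] for i in I])
r=least_squares(f,[575,183,.36]);print(r.x,r.fun.round(1))
# screws
print([onz(d,*q,14)[:2].round(1) for q in((47,46),(155,46),(166,134),(68,134))])
```

```text
[[593.6 357.7]
 [637.9 238.4]
 [537.8 197.9]
 [488.  322.9]]
[5.94934302e+02 1.83922060e+02 3.60714198e-01] [-0.8  1.8  0.8 -0.6 -2.   1.1  1.9 -2.3]
[array([585.8, 345.5]), array([623.8, 245.3]), array([543.4, 216.9]), array([506. , 315.3])]
```

Request:
{"method": "arm_command", "body": {"steps": [[0,7,-12,-22,0],[0,15,-25,-45,0],[0,15,-25,-45,0],[0,15,-25,-45,0]]}}

```text
clock: 7.38
eef_pos: [550.7, 62.2, 214.4]
eef_rot: [-3.141, 0.001, 0.364]
wrist_force: [-0.3, -0.9, -1.6]
finger_gap: 17.3
finger_force: 50.0
```

Run:
```python
from fit import *
d=shot("wrist","w3.png",(0,0,400,300),2)
V=np.array(d["view"]);print("cam",-V[:3,:3].T@V[:3,3],V[2,:3])
s=monitor.read_state();print(s["eef_pos"],s["eef_rot"],s["wrist_force"],s["clock"])
for t in("stand","gate","gauge"):print(t,[(r["p"],r["rect"]) for r in find_in(d,t)][:3])
b=np.array([595,184,215.]);c,sn=np.cos(.361),np.sin(.361)
for q in((-20,34),(-20,6),(0,-20),(20,0),(0,-25)): print(q,proj(d,b+[c*q[0],sn*q[0],q[1]]).round(1))
np.save("d3.npy",d,allow_pickle=True)
```

```text
cam [625.35670006  91.76208164 374.24834274] [-0.25777242 -0.09674501 -0.96134998]
[550.63852056  62.1649287  214.25561049] [-3.14114994e+00  1.62556374e-03  3.63676604e-01] [-0.64086969  0.21699529 -1.17088827] 7.425
stand [(0.94, [111.0, 130.2, 220.8, 146.3]), (0.54, [92.4, 176.5, 61.4, 30.2])]
gate [(0.57, [95.0, 176.1, 62.1, 23.3])]
gauge [(0.77, [325.4, 229.5, 84.1, 262.7]), (0.66, [484.2, 169.5, 57.0, 125.2]), (0.41, [328.2, 321.6, 40.9, 48.2])]
(-20, 34) [101.7 154.3]
(-20, 6) [141.5 147.7]
(0, -20) [162.6 109.1]
(20, 0) [135.1  66.9]
(0, -25) [167.  109.3]
```

View pics/w3.png

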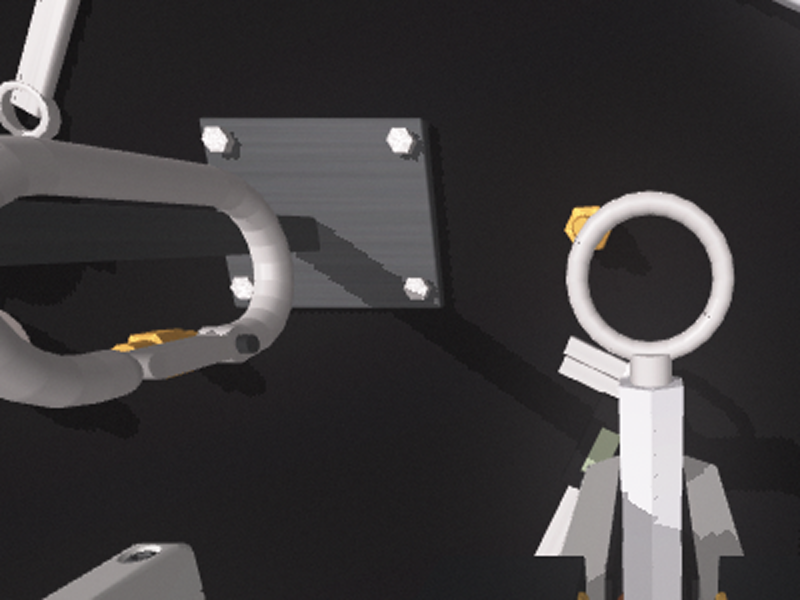

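The picture shows the hook oval at left: hinge pin (123,172), gate tip (70,183), lower bow bar (135,140), and post base edge (159.5,117) in full-image pixels. The foot is off-centre under the post, so I locate the stand by its post.

Run:
```python
from fit import *
from scipy.optimize import least_squares
d=np.load("d3.npy",allow_pickle=True).item()
yaw=.361;c,s=np.cos(yaw),np.sin(yaw)
P=onz(d,159.5,117,10);o=P[:2]-[c*5-s*90,s*5+c*90];print("origin from post",o)
E=[onz(d,*q,10)[:2] for q in((101,59.5),(211,59.5),(219.5,153.5))]
print("foot in stand",[np.round([[c,s],[-s,c]]@(e-o),1) for e in E], "yaw from edge",np.arctan2(*(E[1]-E[0])[::-1])+np.pi/2, np.arctan2(*(E[1]-E[2])[::-1]))
# hook points: hinge pin end (y=-4..-5 side), gate tip, lower bow outer bottom silhouette centre, back
obs=[((-20,-5,6),(123,172)),((-20,0,34),(70,183)),((0,0,-20),(135.5,139))]
def f(p,yfix=None):
    o0=o;r=[]
    for (x,y,z),uv in obs:
        X=p[0]+x;Y=y+(p[2] if len(p)>2 else 0)
        r+=list(proj(d,[o0[0]+c*X-s*Y,o0[1]+s*X+c*Y,215+p[1]+z])-uv)
    return np.array(r)
for p0 in([0,0],[0,0,0]):
    r=least_squares(f,p0);print(r.x.round(1),r.fun.round(1))
```

```text
origin from post [580.40828757 194.79413108]
foot in stand [array([ 68.7, 147.6]), array([69. , 20.5]), array([-38.9,  21.4])] yaw from edge 0.3633851186465582 0.35327968381845487
[-3.7  2.6] [ 0.6  1.9 -1.   3.1  2.7 -6.3]
[ -6.4 -12.7  12.2] [-1.8  1.5  2.   1.2 -0.7 -3.3]
```

Request:
{"method": "arm_command", "body": {"steps": [[0,-10,-5,-20,0],[0,-10,-20,-50,0],[0,-10,-40,-70,0],[0,-10,-40,-70,0],[0,-10,-40,-70,0]]}}

```text
clock: 8.2
eef_pos: [527.4, 96.1, 284.3]
eef_rot: [-3.141, 0.001, 0.364]
wrist_force: [0.9, -0.1, -2.4]
finger_gap: 17.4
finger_force: 50.0
```

```bash
python3 - <<'E'
from fit import *
d=shot("wrist","w4.png",(80,20,400,240),2.5)
s=monitor.read_state();print(s["eef_pos"],s["eef_rot"],s["wrist_force"],s["clock"])
np.save("d4.npy",d,allow_pickle=True)
t=shot("scene","s4.png",(360,180,460,330),4)
E
python3 -c "
import cv2,numpy as np
a=cv2.imread('pics/w4.png');b=cv2.imread('pics/s4.png');print(a.shape,b.shape)"
```

```text
[527.40937349  95.99485779 284.22405962] [-3.14129630e+00  1.74816945e-03  3.63770003e-01] [ 0.34294202 -0.71531225 -2.00276661] 8.25
(550, 800, 3) (600, 400, 3)
```

View pics/w4.png

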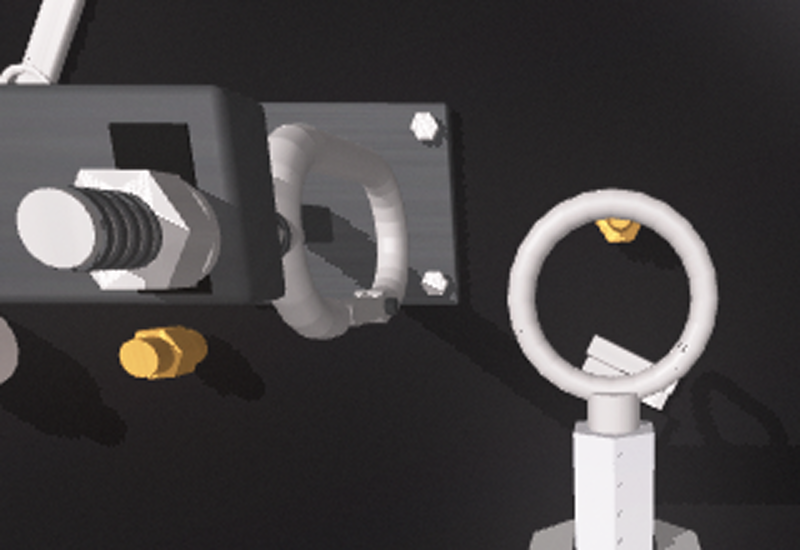

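The picture shows the arm's end at crop (240–284,300), the hook with hinge pin at crop (391,306), gate tip (354,310) and lower bow bar (392,225), and the held ring at crop (613,300).

Run:
```python
from fit import *
from scipy.optimize import least_squares
d3=np.load("d3.npy",allow_pickle=True).item();d4=np.load("d4.npy",allow_pickle=True).item()
k=lambda u,v:(80+u/2.5,20+v/2.5)
H=[(d3,(-20,-5,6),(123,172)),(d3,(-20,0,34),(70,183)),(d3,(0,0,-20),(135.5,139)),
   (d4,(-20,-5,6),k(391,306)),(d4,(-20,0,34),k(354,310)),(d4,(0,0,-20),k(393,225))]
F=[(d3,(5,90,10),(159.5,117)),(d4,(-12,-12,306),k(284,300)),(d4,(-12,-12,320),k(238,302)),(d4,(22,-12,320),k(218,86))]
def world(o,y,q):c,s=np.cos(y),np.sin(y);return [o[0]+c*q[0]-s*q[1],o[1]+s*q[0]+c*q[1],q[2]]
def f(p):
    r=[]
    for d,q,uv in H: r+=list(proj(d,world(p,.362,(q[0]+p[2],q[1],q[2]+215+p[3])))-uv)
    for d,q,uv in F: r+=list(proj(d,world(p,.362,q))-uv)
    return np.array(r)
r=least_squares(f,[580,190,0,0],loss="soft_l1");print(r.x.round(1));print(r.fun if 0 else f(r.x).reshape(-1,2).round(1))
o=r.x
for n,a,b in(("hinge",0,3),("tip",1,4),("bow",2,5)):
    X=tri([(H[a][0],*H[a][2]),(H[b][0],*H[b][2])]);c,s=np.cos(.362),np.sin(.362)
    q=X[:2]-o[:2];print(n,X.round(1),"stand",c*q[0]+s*q[1],-s*q[0]+c*q[1],X[2]-215)
# held gauge: ring centre and wire end
st=monitor.read_state();T=np.array(st["eef_pos"]);c,s=np.cos(.3637),np.sin(.3637)
for n,uv in(("ringc",k(613,299)),("ringtop",k(613,198)),("ringbot",k(613,398)),("hexfront",k(613,430))):
    X=onz(d4,*uv,T[2]-1)-T;print(n,c*X[0]+s*X[1],-s*X[0]+c*X[1])
```

```text
[ 5.774e+02  1.957e+02 -5.000e-01 -2.000e-01]
[[ 0.4 -0.4]
 [-0.2  0. ]
 [ 2.3 -7.8]
 [-1.3 -0.1]
 [-6.6  1.8]
 [-0.7  5.1]
 [-1.2  2.2]
 [ 0.1 -0.6]
 [ 3.9  1.1]
 [-0.1 -0.7]]
hinge [560.9 182.1 223.7] stand -20.216333867450583 -6.858961421108471 8.709200034582722
tip [562.7 182.1 256.9] stand -18.56567680106638 -7.4485632518168385 41.87443651995369
bow [579.3 189.5 210.1] stand -0.35629264815392414 -6.479407403971651 -4.942271248505932
ringc 68.34298787463516 1.5439686466045082
ringtop 89.28711007471873 1.5390207038454413
ringbot 46.21318602432682 1.5491967001738178
hexfront 38.690255441853296 1.5509739544099528
```

Run:
```python
from fit import *
from scipy.optimize import least_squares
d3=np.load("d3.npy",allow_pickle=True).item();d4=np.load("d4.npy",allow_pickle=True).item()
k=lambda u,v:(80+u/2.5,20+v/2.5)
a=np.linspace(0,np.pi,25)
O=[(20*np.cos(t),-20*np.sin(t)) for t in a]+[(20*np.cos(t),44+20*np.sin(t)) for t in a]+[(20,z) for z in range(0,45,3)]+[(-20,z) for z in(0,3,6,36,39,42,44)]
F=[(d4,(-12,-12,306),k(284,300)),(d4,(-12,-12,320),k(238,302)),(d4,(22,-12,320),k(218,86))]
def world(p,q,y=.362):c,s=np.cos(y),np.sin(y);return np.array([p[0]+c*q[0]-s*q[1],p[1]+s*q[0]+c*q[1],q[2]])
def circ(d,X):
    V=np.array(d["view"]);zc=V[2,:3]@X+V[2,3];return (*proj(d,X),5*d["mtx"][0][0]/zc)
def f(p):
    r=[]
    for d,um,vm in((d3,146,204),(d4,243.2,155.6)):
        C=np.array([circ(d,world(p,(x+p[2],0,z+215+p[3]))) for x,z in O]);r+=[(C[:,0]+C[:,2]).max()-um,(C[:,1]+C[:,2]).max()-vm]
        if d is d4: r.append((C[:,1]-C[:,2])[:25].min()-69.6)
        X=np.array(proj(d,world(p,(-20+p[2],-6,6+215+p[3])))); r+=list(X-((123,172) if d is d3 else k(391,306)))
    for d,q,uv in F: r+=list(.5*(proj(d,world(p,q))-uv))
    return np.array(r)
for l in("linear","soft_l1"):
    r=least_squares(f,[578,195,0,0],loss=l);print(r.x.round(1),f(r.x).round(1))
    J=r.jac;print("sd",np.sqrt(np.diag(np.linalg.inv(J.T@J))).round(2))
b=r.x;print("true bow centre",world(b,(b[2],0,215+b[3])))
```

```text
[577.9 194.8   0.6   3.6] [-1.8 -1.7 -1.2 -1.4 -0.6 -1.4  8.2 -0.3 -1.4  1.1 -0.5  3.1  0.4  1.2
 -0.6]
sd [0.47 0.41 0.53 0.82]
[ 5.775e+02  1.955e+02 -3.000e-01  1.600e+00] [-0.7 -0.5  0.3 -0.  -0.8  0.  10.2 -0.4 -0.1  0.3 -0.3  2.2  0.5  0.2
 -0.4]
sd [0.55 0.52 0.61 1.06]
true bow centre [577.14316828 195.34865508 216.57777812]
```

Run:
```python
from fit import *
from scipy.optimize import least_squares
d=np.load("d4.npy",allow_pickle=True).item()
g=cv2.cvtColor(d["img"],cv2.COLOR_RGB2GRAY)
m=(g>120).astype(np.uint8);m[:90]=0;m[:, :278]=0;m[:,375:]=0;m[178:]=0
n,l,st,_=cv2.connectedComponentsWithStats(m);i=1+st[1:,4].argmax();print(st[i])
m=(l==i).astype(np.uint8)
c,_=cv2.findContours(m,cv2.RETR_EXTERNAL,cv2.CHAIN_APPROX_NONE);c=max(c,key=len)[:,0]
c=c[(c[:,1]<165)];print(len(c))
T=np.array([527.41,96.0,284.22]);y=.3637
def pts(p,a):
    cx,cy,cz,t=p;ct,s_=np.cos(t),np.sin(t);u=23*np.cos(a);w=23*np.sin(a)
    L=np.stack([cx+ct*u,cy+w,cz+s_*u],1);C,S=np.cos(y),np.sin(y)
    return T+np.stack([C*L[:,0]-S*L[:,1],S*L[:,0]+C*L[:,1],L[:,2]],1)
from scipy.spatial import cKDTree
a=np.linspace(0,2*np.pi,720)
def f(p):
    q=np.array([proj(d,x) for x in pts(p,a)]);return cKDTree(q).query(c)[0]-0.0
for fix in(True,False):
    # signed residuals via centre distance
    def g2(p):
        pp=p if not fix else [*p,p[2]/68.5]
        q=np.array([proj(d,x) for x in pts(pp,a)]);i=cKDTree(q).query(c)[1];o=q.mean(0)
        return np.linalg.norm(q[i]-o,axis=1)-np.linalg.norm(c-o,axis=1)-.4
    r=least_squares(g2,[68,0,0]+([] if fix else [0]));print(r.x.round(2),abs(r.fun).mean().round(2))
```

```text
[ 283   96   84   82 2841]
172
[68.35  1.86 -1.91] 0.25
[ 6.836e+01  1.860e+00 -1.910e+00 -3.000e-02] 0.25
```

Request:
{"method": "arm_command", "body": {"steps": [[0,-30,0,0,0],[0,-56.5,0,10,0],[0,-56.5,-35,25,0],[0,-56.5,-73.5,38,0],[0,-56.5,-73.5,38,0],[0,-56.5,-73.5,38,0],[0,-56.5,-73.5,38,0]]}}

```text
clock: 9.18
eef_pos: [449.0, 144.4, 247.6]
eef_rot: [3.141, -0.0, 0.363]
wrist_force: [1.0, -0.8, -1.8]
finger_gap: 17.2
finger_force: 50.0
```

Run:
```python
from fit import *
d=shot("wrist","w5.png",(160,0,480,240),2.5)
s=monitor.read_state();print(s["eef_pos"],s["eef_rot"],s["wrist_force"],s["clock"])
```

```text
[448.90570653 144.44883263 247.54732458] [ 3.14150497e+00 -1.61411031e-04  3.63075737e-01] [ 0.2357176   0.22289086 -1.65555673] 9.225
```

View pics/w5.png

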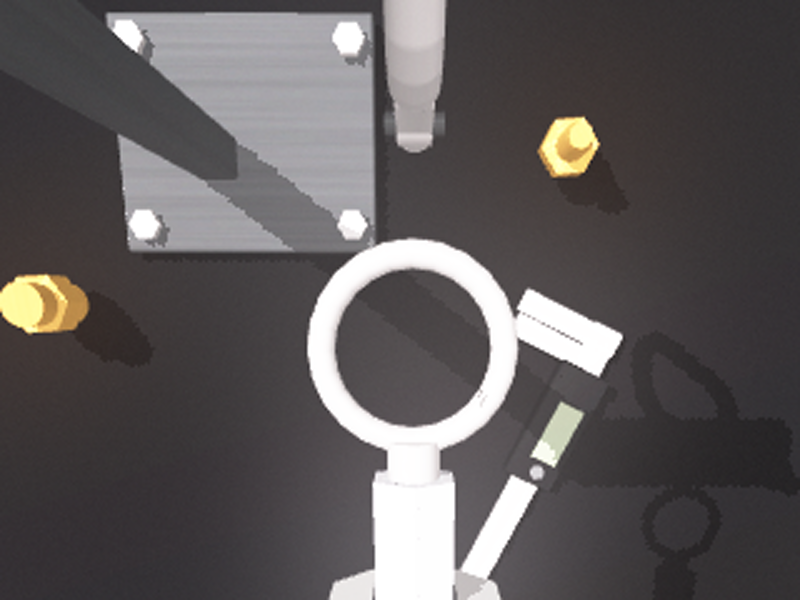

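Aligned: the hook at crop column 414 and the ring at 413. I advance slowly.

Request:
{"method": "arm_command", "body": {"steps": [[0,6,0,1,0],[0,12,0,1,0],[0,17,0,1,0],[0,20,0,1,0],[0,21,0,1,0],[0,22,0,1,0],[0,23,0,1,0],[0,24,0,1,0],[0,25,0,1,0],[0,26,0,1,0],[0,26,0,1,0]], "force": 60}}

```text
clock: 10.6
eef_pos: [472.7, 154.4, 246.4]
eef_rot: [-3.142, 0.0, 0.364]
wrist_force: [-3.5, -1.4, -0.7]
finger_gap: 17.7
finger_force: 60.0
```

Request:
{"method": "arm_command", "body": {"steps": [[0,0.7,0,0,0],[0,1.4,0,0,0],[0,2,0,0,0],[0,2,0,0,0]]}}

```text
clock: 11.1
eef_pos: [474.7, 155.1, 246.4]
eef_rot: [3.142, 0.0, 0.364]
wrist_force: [-3.1, -0.4, -1.6]
finger_gap: 17.8
finger_force: 60.0
```

Force stays at about 3.5 N while advancing, so the gate is opening.

Request:
{"method": "arm_command", "body": {"steps": [[0,0.8,0,0,0],[0,1.6,0,0,0],[0,2.4,0,0,0],[0,3.2,0,0,0],[0,4,0,0,0],[0,4,0,0,0]]}}

```text
clock: 11.85
eef_pos: [478.4, 156.6, 246.4]
eef_rot: [-3.142, 0.0, 0.364]
wrist_force: [-4.1, -1.8, -2.9]
finger_gap: 17.4
finger_force: 60.0
```

Request:
{"method": "arm_command", "body": {"steps": [[0,0.8,0,0,0],[0,1.6,0,0,0],[0,2.4,0,0,0],[0,3.2,0,0,0],[0,4,0,0,0],[0,4,0,0,0]]}}

```text
clock: 12.6
eef_pos: [482.2, 158.0, 246.5]
eef_rot: [-3.142, -0.0, 0.364]
wrist_force: [-3.7, -1.5, -2.0]
finger_gap: 17.3
finger_force: 60.0
```

Request:
{"method": "arm_command", "body": {"steps": [[0,0.8,0,0,0],[0,1.6,0,0,0],[0,2.4,0,0,0],[0,3,0,0,0],[0,3,0,0,0]]}}

```text
clock: 13.22
eef_pos: [485.0, 159.1, 246.5]
eef_rot: [3.142, -0.0, 0.364]
wrist_force: [-4.9, -1.1, -1.5]
finger_gap: 17.2
finger_force: 60.0
```

Request:
{"method": "arm_command", "body": {"steps": [[0,0.8,0,0,0],[0,1.6,0,0,0],[0,2.4,0,0,0],[0,3,0,0,0],[0,3,0,0,0]]}}

```text
clock: 13.85
eef_pos: [487.9, 160.2, 246.5]
eef_rot: [-3.142, -0.0, 0.364]
wrist_force: [-4.2, -2.2, -0.5]
finger_gap: 17.5
finger_force: 60.0
```

Request:
{"method": "arm_command", "body": {"steps": [[0,0.8,0,0,0],[0,1.6,0,0,0],[0,2.4,0,0,0],[0,3,0,0,0],[0,3,0,0,0]]}}

```text
clock: 14.48
eef_pos: [490.8, 161.3, 246.6]
eef_rot: [3.142, -0.001, 0.364]
wrist_force: [-2.5, -2.2, 1.4]
finger_gap: 17.4
finger_force: 60.0
```

Request:
{"method": "arm_command", "body": {"steps": [[0,0.8,0,0,0],[0,1.6,0,0,0],[0,2.4,0,0,0],[0,3,0,0,0],[0,3,0,0,0]]}}

```text
clock: 15.1
eef_pos: [493.4, 162.3, 246.1]
eef_rot: [-3.142, 0.001, 0.364]
wrist_force: [0.1, -0.1, -2.6]
finger_gap: 17.2
finger_force: 60.0
```

The force dropped to zero, so the gate has snapped shut. I lower the ring a little and pull back.

Request:
{"method": "arm_command", "body": {"steps": [[0,0,0,3,0],[0,-2,0,6,0],[0,-4,0,6,0],[0,-6,0,6,0],[0,-8,0,6,0],[0,-9,0,6,0],[0,-9,0,6,0]]}}

```text
clock: 15.98
eef_pos: [484.9, 159.0, 240.5]
eef_rot: [3.142, -0.0, 0.364]
wrist_force: [0.0, -0.1, -1.1]
finger_gap: 17.0
finger_force: 60.0
```

Request:
{"method": "arm_command", "body": {"steps": [[0,-0.5,0,0,0],[0,-1,0,0,0],[0,-1.5,0,0,0],[0,-1.5,0,0,0]]}}

```text
clock: 16.48
eef_pos: [483.6, 158.5, 240.4]
eef_rot: [-3.142, -0.0, 0.364]
wrist_force: [-0.2, -0.5, -1.0]
finger_gap: 17.2
finger_force: 60.0
```

Request:
{"method": "arm_command", "body": {"steps": [[0,-0.5,0,0,0],[0,-1,0,0,0],[0,-1,0,0,0]]}}

```text
clock: 16.85
eef_pos: [482.7, 158.2, 240.5]
eef_rot: [3.142, -0.0, 0.364]
wrist_force: [0.2, 0.8, -1.4]
finger_gap: 17.3
finger_force: 60.0
```

Request:
{"method": "arm_command", "body": {"steps": [[0,-0.4,0,0,0],[0,-0.8,0,0,0],[0,-0.8,0,0,0]]}}

```text
clock: 17.23
eef_pos: [482.0, 157.9, 240.6]
eef_rot: [3.142, -0.001, 0.364]
wrist_force: [2.3, 0.5, -2.3]
finger_gap: 17.3
finger_force: 60.0
```

Request:
{"method": "arm_command", "body": {"steps": [[0,-0.3,0,0,0],[0,-0.3,0,0,0]]}}

```text
clock: 17.48
eef_pos: [481.8, 157.8, 240.5]
eef_rot: [3.142, -0.001, 0.364]
wrist_force: [4.9, 1.9, -1.2]
finger_gap: 17.5
finger_force: 60.0
```

Request:
{"method": "arm_command", "body": {"steps": [[0,-0.3,0,0,0],[0,-0.4,0,0,0],[0,-0.4,0,0,0],[0,-0.4,0,0,0]]}}

```text
clock: 17.98
eef_pos: [481.6, 157.7, 240.6]
eef_rot: [3.142, -0.001, 0.364]
wrist_force: [6.0, 2.1, -2.5]
finger_gap: 17.1
finger_force: 60.0
```

Request:
{"method": "arm_command", "body": {"steps": [[0,-0.3,0,0,0],[0,-0.3,0,0,0],[0,-0.3,0,0,0],[0,-0.3,0,0,0]]}}

```text
clock: 18.48
eef_pos: [481.4, 157.7, 240.6]
eef_rot: [3.142, -0.001, 0.364]
wrist_force: [6.9, 2.2, -2.3]
finger_gap: 16.8
finger_force: 60.0
```

The ring holds against about 7 N. Now I relax the pull and lower the ring into the lower bow.

Request:
{"method": "arm_command", "body": {"steps": [[0,3,0,0,0],[0,8,0,0,0],[0,14,0,0,0],[0,14,0,7,0],[0,14,0,14,0],[0,14,0,20,0],[0,14,0,25,0],[0,14,0,28,0],[0,14,0,28,0]]}}

```text
clock: 19.6
eef_pos: [494.0, 162.5, 212.3]
eef_rot: [-3.142, 0.0, 0.364]
wrist_force: [-1.5, -0.2, -1.5]
finger_gap: 17.4
finger_force: 60.0
```

Request:
{"method": "arm_command", "body": {"steps": [[0,0,0,1,0],[0,0,0,2,0],[0,0,0,3,0],[0,0,0,3,0]]}}

```text
clock: 20.1
eef_pos: [494.0, 162.5, 209.4]
eef_rot: [-3.142, 0.0, 0.364]
wrist_force: [-0.4, -0.4, -1.9]
finger_gap: 17.4
finger_force: 60.0
```

Request:
{"method": "arm_command", "body": {"steps": [[0,0,0,0.7,0],[0,0,0,1.4,0],[0,0,0,1.4,0]]}}

```text
clock: 20.48
eef_pos: [494.0, 162.5, 208.0]
eef_rot: [3.142, 0.0, 0.364]
wrist_force: [-0.2, 0.1, -1.3]
finger_gap: 17.5
finger_force: 60.0
```

Request:
{"method": "arm_command", "body": {"steps": [[0,0,0,0,0],[0,0,0,0,0],[0,0,0,3,0],[0,0.3,0,6,0]], "force": 3}}

```text
clock: 20.98
eef_pos: [494.3, 162.6, 201.8]
eef_rot: [-3.142, 0.0, 0.364]
wrist_force: [0.6, 0.8, -2.2]
finger_gap: 18.0
finger_force: 3.0
```

Request:
{"method": "arm_command", "body": {"steps": [[0,0.5,0,4,0],[0,1,0,8,0],[0,2,0,12,0],[0,3,0,16,0],[0,4,0,20,0],[0,4,0,20,0]]}}

```text
clock: 21.72
eef_pos: [498.0, 164.0, 181.7]
eef_rot: [-3.142, 0.001, 0.364]
wrist_force: [1.0, 0.4, -2.0]
finger_gap: 17.7
finger_force: 3.0
```

Run:
```python
from fit import *
d=shot("wrist","w6.png",(200,0,440,300),2)
s=monitor.read_state();print(s["eef_pos"],s["wrist_force"],s["clock"],s["finger_gap"])
```

```text
[498.03177092 164.04504753 181.93342653] [-0.11133405 -0.36078524 -2.16571318] 21.775 18.15586022871209
```

View pics/w6.png

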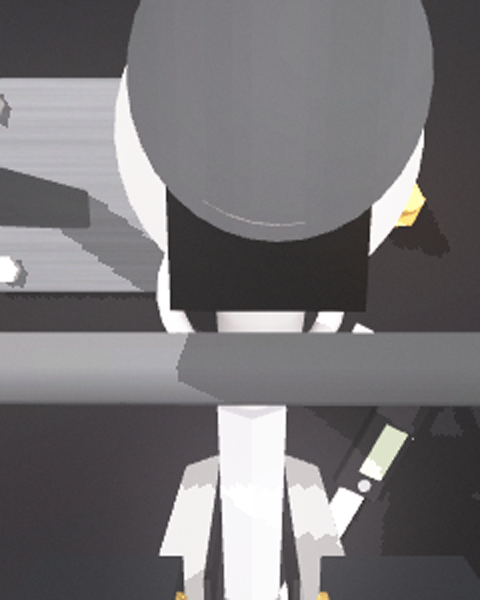

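The picture shows the camera right above the hook's shank, so I go no lower. I open here and back off level.

Request:
{"method": "arm_command", "body": {"steps": [[1,0,0,0,0],[1,0,0,0,0],[1,0,0,0,0],[1,0,0,0,0],[1,-5,0,0,0],[1,-20,0,0,0],[1,-45,0,0,0],[1,-80,0,0,0],[1,-120,0,0,0],[1,-120,0,0,0]]}}

```text
clock: 23.02
eef_pos: [384.4, 120.8, 182.3]
eef_rot: [3.141, -0.001, 0.364]
wrist_force: [0.5, 0.4, 0.6]
finger_gap: 94.1
finger_force: 0.0
```

Request:
{"method": "arm_command", "body": {"steps": [[1,0,0,0,0],[1,0,0,0,0],[1,0,0,0,0],[1,0,0,0,0],[1,0,0,0,0],[1,0,0,0,0],[1,0,0,0,0],[1,0,0,0,0],[1,0,0,0,0],[1,0,0,0,0],[1,0,0,0,0],[1,0,0,0,0],[1,0,0,0,0],[1,0,0,0,0],[1,0,0,0,0],[1,0,0,0,0],[1,0,0,0,0],[1,0,0,0,0],[1,0,0,0,0],[1,0,0,0,0]]}}

```text
clock: 25.52
eef_pos: [385.9, 121.3, 182.0]
eef_rot: [-3.142, 0.0, 0.364]
wrist_force: [-0.7, -0.7, -0.1]
finger_gap: 93.6
finger_force: 0.0
```

Request:
{"method": "arm_command", "body": {"steps": [[1,0,0,0,0],[1,0,0,0,0],[1,0,0,0,0],[1,0,0,0,0],[1,0,0,0,0],[1,0,0,0,0],[1,0,0,0,0],[1,0,0,0,0],[1,0,0,0,0],[1,0,0,0,0],[1,0,0,0,0],[1,0,0,0,0],[1,0,0,0,0],[1,0,0,0,0],[1,0,0,0,0],[1,0,0,0,0],[1,0,0,0,0],[1,0,0,0,0],[1,0,0,0,0],[1,0,0,0,0]]}}

```text
clock: 28.02
eef_pos: [385.9, 121.3, 182.0]
eef_rot: [-3.142, 0.0, 0.364]
wrist_force: [0.5, -0.5, 0.1]
finger_gap: 93.9
finger_force: 0.0
```

Run:
```python
from fit import *
p=None
for i in range(12):
    d=shot("scene","s5.png" if i==0 else None,(330,180,480,330),4)
    g=d["img"][180:330,330:480].astype(int)
    if p is not None: print(abs(g-p).max(),(abs(g-p).max(2)>25).sum(),end=" | ")
    p=g
print(monitor.read_state()["clock"],monitor.read_state()["wrist_force"])
```

```text
168 283 | 158 248 | 138 180 | 80 74 | 129 248 | 170 348 | 174 383 | 171 365 | 158 290 | 133 152 | 88 77 | 28.625 [-0.34456047  0.21367002 -0.05341568]
```

View pics/s5.png

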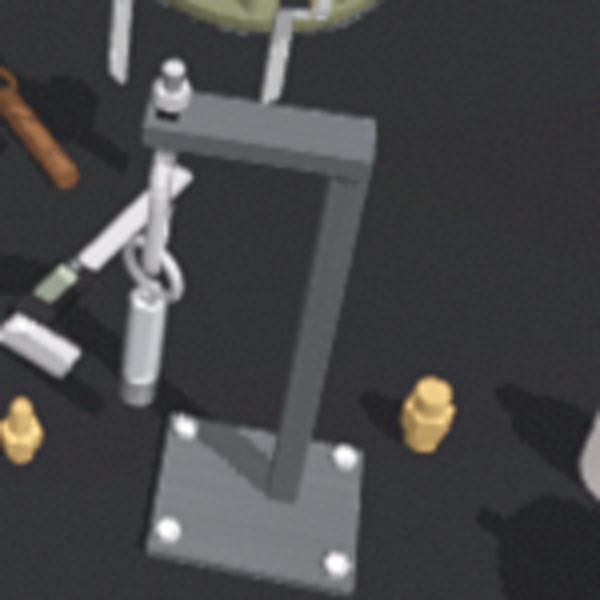

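The gauge hangs by its ring in the hook (crop (145,330)) and is still swinging. I wait.

Request:
{"method": "arm_command", "body": {"steps": [[1,0,0,0,0],[1,0,0,0,0],[1,0,0,0,0],[1,0,0,0,0],[1,0,0,0,0],[1,0,0,0,0],[1,0,0,0,0],[1,0,0,0,0],[1,0,0,0,0],[1,0,0,0,0],[1,0,0,0,0],[1,0,0,0,0],[1,0,0,0,0],[1,0,0,0,0],[1,0,0,0,0],[1,0,0,0,0],[1,0,0,0,0],[1,0,0,0,0],[1,0,0,0,0],[1,0,0,0,0]]}}

```text
clock: 31.12
eef_pos: [385.9, 121.3, 182.0]
eef_rot: [-3.142, 0.0, 0.364]
wrist_force: [-0.2, -0.3, -0.2]
finger_gap: 93.9
finger_force: 0.0
```

Request:
{"method": "arm_command", "body": {"steps": [[1,0,0,0,0],[1,0,0,0,0],[1,0,0,0,0],[1,0,0,0,0],[1,0,0,0,0],[1,0,0,0,0],[1,0,0,0,0],[1,0,0,0,0],[1,0,0,0,0],[1,0,0,0,0],[1,0,0,0,0],[1,0,0,0,0],[1,0,0,0,0],[1,0,0,0,0],[1,0,0,0,0],[1,0,0,0,0],[1,0,0,0,0],[1,0,0,0,0],[1,0,0,0,0],[1,0,0,0,0]]}}

```text
clock: 33.62
eef_pos: [386.0, 121.3, 182.1]
eef_rot: [3.142, -0.0, 0.364]
wrist_force: [-0.1, 0.6, 0.4]
finger_gap: 94.0
finger_force: 0.0
```

Request:
{"method": "arm_command", "body": {"steps": [[1,0,0,0,0],[1,0,0,0,0],[1,0,0,0,0],[1,0,0,0,0],[1,0,0,0,0],[1,0,0,0,0],[1,0,0,0,0],[1,0,0,0,0],[1,0,0,0,0],[1,0,0,0,0],[1,0,0,0,0],[1,0,0,0,0],[1,0,0,0,0],[1,0,0,0,0],[1,0,0,0,0],[1,0,0,0,0],[1,0,0,0,0],[1,0,0,0,0],[1,0,0,0,0],[1,0,0,0,0]]}}

```text
clock: 36.12
eef_pos: [385.9, 121.3, 182.1]
eef_rot: [3.142, -0.0, 0.364]
wrist_force: [-0.8, 0.0, -0.5]
finger_gap: 93.9
finger_force: 0.0
```

Request:
{"method": "arm_command", "body": {"steps": [[1,0,0,0,0],[1,0,0,0,0],[1,0,0,0,0],[1,0,0,0,0],[1,0,0,0,0],[1,0,0,0,0],[1,0,0,0,0],[1,0,0,0,0],[1,0,0,0,0],[1,0,0,0,0],[1,0,0,0,0],[1,0,0,0,0],[1,0,0,0,0],[1,0,0,0,0],[1,0,0,0,0],[1,0,0,0,0],[1,0,0,0,0],[1,0,0,0,0],[1,0,0,0,0],[1,0,0,0,0]]}}

```text
clock: 38.62
eef_pos: [385.9, 121.3, 182.1]
eef_rot: [-3.142, -0.0, 0.364]
wrist_force: [-0.4, -0.1, -0.0]
finger_gap: 94.2
finger_force: 0.0
```

```bash
cat > sw.py <<'E'
from fit import *
U=[];p=None;D=[]
for i in range(18):
    d=imaging.camera("scene");g=d["img"][180:330,330:480].astype(int)
    b=(d["img"][255:284,350:385].min(2)>110);yy,xx=np.nonzero(b);U.append((round(xx.mean()+350,1),round(yy.mean()+255,1)) if len(xx) else None)
    if p is not None: D.append(int((abs(g-p).max(2)>25).sum()))
    p=g
print(U,D,monitor.read_state()["clock"])
E
python3 sw.py
```

```text
[(np.float64(366.0), np.float64(268.2)), (np.float64(366.0), np.float64(268.3)), (np.float64(366.0), np.float64(268.2)), (np.float64(366.0), np.float64(268.2)), (np.float64(366.0), np.float64(268.2)), (np.float64(366.0), np.float64(268.2)), (np.float64(366.0), np.float64(268.3)), (np.float64(366.0), np.float64(268.3)), (np.float64(366.0), np.float64(268.2)), (np.float64(366.0), np.float64(268.2)), (np.float64(366.0), np.float64(268.2)), (np.float64(366.0), np.float64(268.2)), (np.float64(366.0), np.float64(268.2)), (np.float64(366.0), np.float64(268.2)), (np.float64(366.0), np.float64(268.2)), (np.float64(366.0), np.float64(268.2)), (np.float64(366.0), np.float64(268.2)), (np.float64(366.0), np.float64(268.2))] [0, 0, 0, 0, 0, 0, 0, 0, 0, 0, 0, 0, 0, 0, 0, 0, 0] 39.525
```

The gauge is at rest.

```bash
python3 -c "
from cell import job
print(job.sign_off())"
```

```text
the job is handed in; nothing more can be done
None
```

The ring gauge went through the snap hook's gate and held against a pull-back of about 7 N; it now hangs at rest in the lower bow, and the job is handed in with no verdict returned.

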